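# Put the oil bottles away in their crate and lock the lid

## Task

Sanding is done: put away the oil bottles that are standing about on the bench. Turn the crate's two turnbuttons clear, open its lid wide, stand every bottle upright on the floor of an empty cell of its own (leave the bottles already inside in the crate), then shut the lid fully and turn both turnbuttons square across it again so that it is held down. Do not disturb the tools and the wood lying about.

Things in the scene. Friction and masses are not known exactly. Their poses are not given: they have to be found in the camera images.
- crate: Plywood crate fixed to the bench, 252 x 190 x 118 mm high, with 3 x 2 cells. Origin: on the bench under the middle of the inner space (234 mm along x, 154 mm along y). x runs along hinge and front rail, +y points to the hinge side, z up. Walls 9 mm thick, top at 118 mm (hinge wall 109). Front rail at y -77 to -104 mm, top at 118 mm, carries two turnbuttons. 16 mm carrying battens on the x ends.
- lid (a joint): Plywood lid, 231 x 160 x 9 mm, 0.32 kg, flush with the walls when shut (top at 118 mm). 0 = shut (stop); grows as it opens upward about the crate's x axis, to a stop at 1.85 rad (leaning back past upright). Stiff friction hinge (0.45 N m): it stays where it is left. A turnbutton lying across it holds it down.
- lid_handle (a point): Middle of the steel bar handle on top of the lid: bar 10 mm diameter, 90 mm long, parallel to the hinge, its axis 38 mm above the lid's top, on two end posts; 128 mm from the hinge axis (measured along the lid) and 33 mm from the lid's free edge. Moves and turns with the lid.
- lid_hinge (a point): Middle of the hinge axis (along the crate's x), at the crate's top back edge, 118 mm above the bench.
- button_a (a joint): Dark steel turnbutton, bar 60 x 14 mm, 14 mm thick, turning in its middle on an upright screw at crate x -85, y -90.5 mm. 0 = along the rail, clear of the lid (it must be within 0.25 rad of 0); +1.57 or -1.57 = square across, one end 15 mm over the lid's edge. Counter-clockwise from above is +. Turns to +-1.8, stays where left (0.06 N m). It passes 1.5 mm over the shut lid.
- button_a_pivot (a point): Top of that turnbutton on its screw axis, 133.5 mm above the bench; turns with it, its x axis along the bar.
- button_b (a joint): Dark steel turnbutton, bar 60 x 14 mm, 14 mm thick, turning in its middle on an upright screw at crate x +85, y -90.5 mm. 0 = along the rail, clear of the lid (it must be within 0.25 rad of 0); +1.57 or -1.57 = square across, one end 15 mm over the lid's edge. Counter-clockwise from above is +. Turns to +-1.8, stays where left (0.06 N m). It passes 1.5 mm over the shut lid.
- button_b_pivot (a point): Top of that turnbutton on its screw axis, 133.5 mm above the bench; turns with it, its x axis along the bar.
- cell_0 (a point): Centre of the floor (9 mm above the bench) of cell 0: crate x -80, y -40 mm (front row, by the turnbuttons). Cell 74 x 74 mm, between 6 mm dividers that end 59 mm above the bench.
- cell_1 (a point): Centre of the floor (9 mm above the bench) of cell 1: crate x 0, y -40 mm (front row, by the turnbuttons). Cell 74 x 74 mm, between 6 mm dividers that end 59 mm above the bench.
- cell_2 (a point): Centre of the floor (9 mm above the bench) of cell 2: crate x 80, y -40 mm (front row, by the turnbuttons). Cell 74 x 74 mm, between 6 mm dividers that end 59 mm above the bench.
- cell_3 (a point): Centre of the floor (9 mm above the bench) of cell 3: crate x -80, y 40 mm (back row, by the hinge). Cell 74 x 74 mm, between 6 mm dividers that end 59 mm above the bench.
- cell_4 (a point): Centre of the floor (9 mm above the bench) of cell 4: crate x 0, y 40 mm (back row, by the hinge). Cell 74 x 74 mm, between 6 mm dividers that end 59 mm above the bench.
- cell_5 (a point): Centre of the floor (9 mm above the bench) of cell 5: crate x 80, y 40 mm (back row, by the hinge). Cell 74 x 74 mm, between 6 mm dividers that end 59 mm above the bench.
- bottle_1: One of two to four bottles left out on the bench: aluminium bottle of wood oil with paper label and black screw cap, standing on the bench: 60 mm diameter body up to 56 mm, shoulder to 70 mm, cap 22 mm diameter from 70 to 96 mm (top); 0.15 to 0.3 kg. Origin: centre of its underside, z up along the bottle. None if absent.
- bottle_2: One of two to four bottles left out on the bench: aluminium bottle of wood oil with paper label and black screw cap, standing on the bench: 60 mm diameter body up to 56 mm, shoulder to 70 mm, cap 22 mm diameter from 70 to 96 mm (top); 0.15 to 0.3 kg. Origin: centre of its underside, z up along the bottle. None if absent.
- bottle_3: One of two to four bottles left out on the bench: aluminium bottle of wood oil with paper label and black screw cap, standing on the bench: 60 mm diameter body up to 56 mm, shoulder to 70 mm, cap 22 mm diameter from 70 to 96 mm (top); 0.15 to 0.3 kg. Origin: centre of its underside, z up along the bottle. None if absent.
- bottle_4: One of two to four bottles left out on the bench: aluminium bottle of wood oil with paper label and black screw cap, standing on the bench: 60 mm diameter body up to 56 mm, shoulder to 70 mm, cap 22 mm diameter from 70 to 96 mm (top); 0.15 to 0.3 kg. Origin: centre of its underside, z up along the bottle. None if absent.
- stock_1: One of one or two bottles already in the crate at the start, alike those on the bench: aluminium bottle of wood oil with paper label and black screw cap, standing on the floor of a cell: 60 mm diameter body up to 56 mm, shoulder to 70 mm, cap 22 mm diameter from 70 to 96 mm (top); 0.15 to 0.3 kg. Origin: centre of its underside, z up along the bottle. None if absent.
- stock_2: One of one or two bottles already in the crate at the start, alike those on the bench: aluminium bottle of wood oil with paper label and black screw cap, standing on the floor of a cell: 60 mm diameter body up to 56 mm, shoulder to 70 mm, cap 22 mm diameter from 70 to 96 mm (top); 0.15 to 0.3 kg. Origin: centre of its underside, z up along the bottle. None if absent.
- stock_3: One of one or two bottles already in the crate at the start, alike those on the bench: aluminium bottle of wood oil with paper label and black screw cap, standing on the floor of a cell: 60 mm diameter body up to 56 mm, shoulder to 70 mm, cap 22 mm diameter from 70 to 96 mm (top); 0.15 to 0.3 kg. Origin: centre of its underside, z up along the bottle. None if absent.
- sander: Teal delta sander lying on the bench, about 250 mm long, 80 mm high, 1.1 kg; bystander. Origin: under its middle.
- batten: Sanded pine batten, 42 x 460 x 27 mm, lying beyond the crate; bystander. Origin: centre of its underside.
- sanding_block: Cork sanding block with red abrasive sole, 70 x 110 x 34 mm; bystander. Origin: centre of its underside.
Mind the look-alikes: they are no part of the job. Leave any green or red look-alike of the bottle_3 alone.

How it is judged:
On the way, in this order (a step that is already met when the one before it is completed fails the run):
1. the turnbuttons are turned clear and the lid is opened (past about 60 degrees) (value of joint lid above 1.05 rad), for 0.2 s.
2. every bottle stands upright in a cell of the crate (z of bottle_1 in the frame of crate between 0.003 and 0.016 m and x of bottle_1 in the frame of crate between -0.117 and 0.117 m and y of bottle_1 in the frame of crate between -0.077 and 0.077 m and angle between each of bottle_1, bottle_2, bottle_3, bottle_4, stock_1, stock_2, stock_3's own z axis and vertical below 0.2 rad and z of bottle_2 in the frame of crate between 0.003 and 0.016 m and x of bottle_2 in the frame of crate between -0.117 and 0.117 m and y of bottle_2 in the frame of crate between -0.077 and 0.077 m and z of bottle_3 in the frame of crate between 0.003 and 0.016 m and x of bottle_3 in the frame of crate between -0.117 and 0.117 m and y of bottle_3 in the frame of crate between -0.077 and 0.077 m and z of bottle_4 in the frame of crate between 0.003 and 0.016 m and x of bottle_4 in the frame of crate between -0.117 and 0.117 m and y of bottle_4 in the frame of crate between -0.077 and 0.077 m and z of stock_1 in the frame of crate between 0.003 and 0.016 m and x of stock_1 in the frame of crate between -0.117 and 0.117 m and y of stock_1 in the frame of crate between -0.077 and 0.077 m and z of stock_2 in the frame of crate between 0.003 and 0.016 m and x of stock_2 in the frame of crate between -0.117 and 0.117 m and y of stock_2 in the frame of crate between -0.077 and 0.077 m and z of stock_3 in the frame of crate between 0.003 and 0.016 m and x of stock_3 in the frame of crate between -0.117 and 0.117 m and y of stock_3 in the frame of crate between -0.077 and 0.077 m), for 0.2 s.
3. the lid is shut over them (all of step 2 and value of joint lid below 0.03 rad), for 0.2 s.
At the end, for the whole second after the job is handed in: Every bottle, those from the bench and those already inside, stands upright (within 0.2 rad) and still on the floor of a crate cell, the lid is shut (within 0.03 rad) and both turnbuttons lie across it, within 0.35 rad of square (either way round) (all of step 3 and (value of joint button_a above 1.22 rad or value of joint button_a below -1.22 rad) and (value of joint button_b above 1.22 rad or value of joint button_b below -1.22 rad) and linear speed of each of bottle_1, bottle_2, bottle_3, bottle_4, stock_1, stock_2, stock_3 below 0.03 m/s); the robot touches nothing.
It fails at once if the sander is pushed more than 30 mm from its place (distance of sander from where it was at the start of the episode above 0.03 m).
It fails at once if the batten is pushed more than 30 mm from its place (distance of batten from where it was at the start of the episode above 0.03 m).
It fails at once if the sanding block is pushed more than 30 mm from its place (distance of sanding_block from where it was at the start of the episode above 0.03 m).
Of bottle_1, bottle_2, bottle_3, bottle_4 only 2 to 4 are there at a start; the rules pass over those that are not, and their reading is None.
Of stock_1, stock_2, stock_3 only 1 to 2 are there at a start; the rules pass over those that are not, and their reading is None.
At some moment in a run one of bottle_1, bottle_2, bottle_3, bottle_4 may be knocked a few centimetres aside while the robot is not near it.
It also fails if it takes over 210 s, if anything falls off the work surface, if the arm or the gripper's body presses on something with over 40 N, if the wrist force passes 120 N, or if a joint passes its speed limit or range.

## Robot

A 6-joint arm with a two-finger parallel gripper is mounted at the origin on the work surface. World frame = base frame: x ahead of the robot, y to its left, z up, the work surface at z = 0. Lengths are in m, angles in rad, forces in N, time in s.
With the tool pointing down it reaches from about 0.375 to 0.9 m from the base axis. Payload 3.1 kg.
Tool frame: the origin (TCP) lies midway between the tips of the shut fingers; the grasp point (between the pads) lies 19 mm behind it; z points along the fingers, y is the direction in which the jaws open and shut (so a half turn about z gives the same grasp; the last joint's range is limited). The gripper opens to 87 mm and grips with 3 to 60 N. Pads are 19 mm wide; open, the fingers measure 117 mm over their backs; the gripper's body (75 mm by 190 mm) begins 51 mm behind the grasp point.
Start: joints at [-1.524, 0.527, 1.433, -0, 1.181, -0.178], TCP at [0.14, -0.609, 0.223] pointing down, gripper open.
Joint ranges: [-3.08, 3.08], [-0.75, 2.2], [0.22, 2.44], [-1.43, 4.57], [0, 2.65], [-2.85, 2.85]. Speed limits (rad/s): [2.79, 2.79, 3.14, 3.14, 3.14, 3.14].

## Interface

Orientations are given as a rotation vector (axis times angle).
In Python, from plant import robot gives the robot as it stands. Calls block until the motion is done:
- robot.goto(position, orientation): joint-space move of the TCP to a pose.
- robot.line_to(position, rot=None, rate=0.15, max_force=None): straight line of the TCP; rot=None keeps the orientation; rate is the mean speed in m/s. With max_force (N) it stops when the force on the tool has changed by that much, and returns True; else False.
- robot.goto_joints(angles): joint-space move.
- robot.ungrasp() and robot.gripper_close(f_grip=None): open the fingers fully, or close them until they stop; f_grip is the grip in N (None keeps the last).
- robot.sleep(seconds).
- robot.inverse_kinematics(position, orientation): joint angles nearest the present ones, or None.
- robot.read_camera(name): name is "side" or "top"; returns a dict with "frame" (384x512x3 uint8, red, green, blue), "camera_matrix" (3x3 intrinsics, pixels), "distortion" ([k1, k2, p1, p2, k3] as OpenCV has them; the pictures are not rectified), "extrinsics" (4x4, takes a point from camera to world coordinates). Camera axes: x right, y down, z forward; pixel columns grow to the right and rows downward; lengths in m; the calibration is good to about 2 mm. A picture is of the moment at which its call begins. There is no depth.
A pose or a line that the arm cannot do raises robot.MotionError and nothing moves.
- robot.close_job(): hands the job in, once; it reports no verdict.
Readings, each from a call of its own:
- robot.get_time_s(): time.
- robot.get_joint_positions(): joint angles.
- robot.get_qd(): joint speeds.
- robot.get_joint_torque(): joint torques, N m.
- robot.get_tcp_pos(): TCP position.
- robot.get_orientation(): TCP orientation.
- robot.get_ft_force(): force on the tool from outside, world axes, zero at the start.
- robot.get_ft_torque(): the same for the moment, N m.
- robot.get_grip_width(): finger opening in m.
Only numpy, scipy, OpenCV 4.12 (cv2) and the standard library are available. Lean on these libraries where they do the work, as an engineer would, in place of code of your own. Each camera call takes 0.05 s, during which the arm holds its last target.

## Working session

There is one attempt and no reset: what is moved stays moved. The work goes in short steps, each a Python script; the robot and the scene stay as the last script left them, time stands still between calls to the robot, and variables do not carry over. Pictures are saved under pics/ and viewed, and the job is handed in when it is done.

```bash
ls; mkdir -p pics; python3 - <<'E'
from plant import robot
import cv2
for n in("top","side"):
    c=robot.read_camera(n); cv2.imwrite(f"pics/{n}0.png",c["frame"][...,::-1])
    print(n,c["camera_matrix"].tolist(),c["distortion"],c["extrinsics"].round(4).tolist())
print(robot.get_time_s(),robot.get_orientation())
E
```

```text
pics
top [[364.6185086286362, 0.0, 250.23979061358466], [0.0, 364.6185086286362, 195.5875613171543], [0.0, 0.0, 1.0]] [-0.09749431  0.          0.          0.          0.        ] [[0.092, -0.9686, 0.231, 0.3988], [-0.9957, -0.0884, 0.026, -0.0393], [-0.0047, -0.2324, -0.9726, 0.842], [0.0, 0.0, 0.0, 1.0]]
side [[385.64852822911513, 0.0, 255.7093902604574], [0.0, 385.64852822911513, 198.3245051086977], [0.0, 0.0, 1.0]] [0.01841262 0.         0.         0.         0.        ] [[0.5823, 0.5485, -0.6, 1.0892], [0.8128, -0.3757, 0.4452, -0.4285], [0.0188, -0.747, -0.6646, 0.7125], [0.0, 0.0, 0.0, 1.0]]
0.1 [-3.11961674e+00 -3.53818939e-01 -1.38911711e-04]
```

View pics/top0.png

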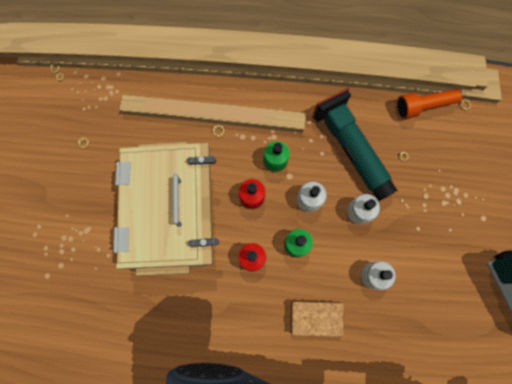

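View pics/side0.png

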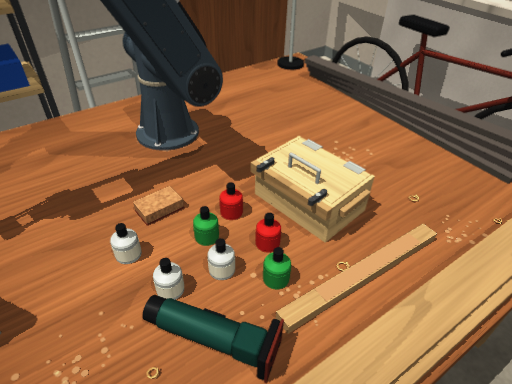

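The pictures show three silver bottles at top pixels (312,195), (365,208) and (379,275). Both turnbuttons, at (202,160) and (203,242), lie across the lid, and the hinge is on the image left. The red and green look-alikes sit in between. Next I'll measure the buttons and caps.

```bash
cat > h.py <<'E'
import numpy as np, cv2
from plant import robot
from scipy.spatial.transform import Rotation as R
def ray(c,px):
    p=cv2.undistortPoints(np.array(px,float).reshape(-1,1,2),c["camera_matrix"],c["distortion"]).reshape(-1,2)
    E=c["extrinsics"]; d=np.c_[p,np.ones(len(p))]@E[:3,:3].T
    return E[:3,3],d
def plane(c,px,z):
    o,d=ray(c,px); return o+d*((z-o[2])/d[:,2])[:,None]
def proj(c,P):
    E=np.linalg.inv(c["extrinsics"]); r=cv2.Rodrigues(E[:3,:3])[0]
    return cv2.projectPoints(np.array(P,float).reshape(-1,3),r,E[:3,3],c["camera_matrix"],c["distortion"])[0].reshape(-1,2)
def tri(c1,p1,c2,p2):
    o1,d1=ray(c1,p1);o2,d2=ray(c2,p2); d1=d1[0]/np.linalg.norm(d1[0]);d2=d2[0]/np.linalg.norm(d2[0])
    t=np.linalg.lstsq(np.c_[d1,-d2],o2-o1,rcond=None)[0]
    a,b=o1+t[0]*d1,o2+t[1]*d2
    return (a+b)/2,np.linalg.norm(a-b)
def comps(mask,amin):
    n,l,s,ce=cv2.connectedComponentsWithStats(mask.astype(np.uint8))
    return [(ce[i],s[i],l==i) for i in range(1,n) if s[i][4]>=amin]
def snap(names=("top","side"),tag=None):
    out={}
    for n in names:
        out[n]=robot.read_camera(n)
        if tag: cv2.imwrite(f"pics/{n}_{tag}.png",out[n]["frame"][...,::-1])
    return out
def down(yaw):  # tool z down, tool y axis at angle yaw from world... returns rotvec
    y=np.array([np.cos(yaw),np.sin(yaw),0]); z=np.array([0,0,-1.]); x=np.cross(y,z)
    return R.from_matrix(np.c_[x,y,z]).as_rotvec()
E
python3 - <<'E'
from h import *
c=snap()
t=c["top"]
for n in c:
    f=c[n]["frame"]; v=f.max(2); 
    print(n)
    for ce,s,m in comps(v<60,12):
        if s[4]<900: print(" dark",ce.round(1),s.tolist())
    sat=cv2.cvtColor(f,cv2.COLOR_RGB2HSV)
    for ce,s,m in comps((sat[...,1]<60)&(v>110),40): print(" white",ce.round(1),s.tolist())
f=t["frame"]
cv2.imwrite("pics/crop0.png",cv2.resize(f[130:300,100:400],None,fx=2.6,fy=2.6,interpolation=cv2.INTER_CUBIC)[...,::-1])
f=c["side"]["frame"]
cv2.imwrite("pics/crop1.png",cv2.resize(f[130:310,100:390],None,fx=2.6,fy=2.6,interpolation=cv2.INTER_CUBIC)[...,::-1])
E
```

```text
top
 dark [401.6 107.3] [397, 98, 10, 20, 157]
 dark [276.7 148.9] [273, 144, 8, 11, 72]
 dark [268.1 166. ] [263, 159, 12, 13, 52]
 dark [251.4 188.4] [248, 184, 8, 10, 65]
 dark [314.  191.5] [310, 187, 9, 10, 67]
 dark [368.9 204.4] [364, 200, 11, 10, 75]
 dark [299.9 240.6] [295, 236, 11, 10, 75]
 dark [286.4 249.6] [284, 242, 8, 14, 23]
 dark [503.4 266.6] [492, 251, 20, 33, 507]
 dark [251.5 255.4] [248, 252, 8, 8, 55]
 dark [383.8 274.2] [380, 271, 11, 8, 60]
 white [122.4 173. ] [115, 161, 16, 25, 344]
 white [175.2 198.4] [173, 174, 8, 51, 257]
 white [312.6 195.7] [300, 182, 27, 29, 471]
 white [365.8 207.8] [354, 194, 26, 29, 451]
 white [120.8 239.4] [113, 227, 16, 26, 389]
 white [202.9 242.1] [200, 239, 7, 8, 45]
 white [380.7 275.4] [369, 262, 26, 28, 474]
side
 dark [33.9 55.2] [10, 0, 50, 117, 864]
 dark [18.6 37.3] [7, 13, 26, 53, 316]
 dark [423.6  26.8] [399, 15, 50, 35, 709]
 dark [378.6  56.7] [332, 37, 88, 54, 785]
 dark [506.3  52.8] [501, 49, 11, 8, 62]
 dark [463.5  64.5] [421, 51, 91, 28, 175]
 dark [290.1  62.8] [278, 57, 26, 12, 250]
 dark [ 44.7 105.4] [
[... 839 characters left out ...]
e [104.2  55.5] [78, 34, 55, 44, 1631]
 white [57. 79.] [40, 39, 34, 76, 1175]
 white [371.7  57.9] [344, 43, 52, 35, 945]
 white [345.4  65.7] [338, 60, 17, 12, 52]
 white [473.4  85.4] [440, 63, 72, 43, 2092]
 white [108.5  77.1] [89, 71, 41, 13, 185]
 white [395.2  80. ] [386, 71, 16, 18, 150]
 white [114.   90.9] [91, 78, 47, 28, 810]
 white [505.1 113.6] [494, 109, 18, 11, 106]
 white [311.6 144.5] [302, 139, 20, 12, 107]
 white [305.5 164.3] [288, 153, 33, 31, 164]
 white [353.7 167.1] [343, 161, 22, 13, 132]
 white [124.8 247. ] [111, 229, 29, 35, 656]
 white [220.6 262.6] [208, 244, 27, 36, 717]
 white [167.8 281.9] [153, 262, 30, 37, 743]
 white [504.  375.5] [490, 360, 22, 24, 270]
```

View pics/crop0.png

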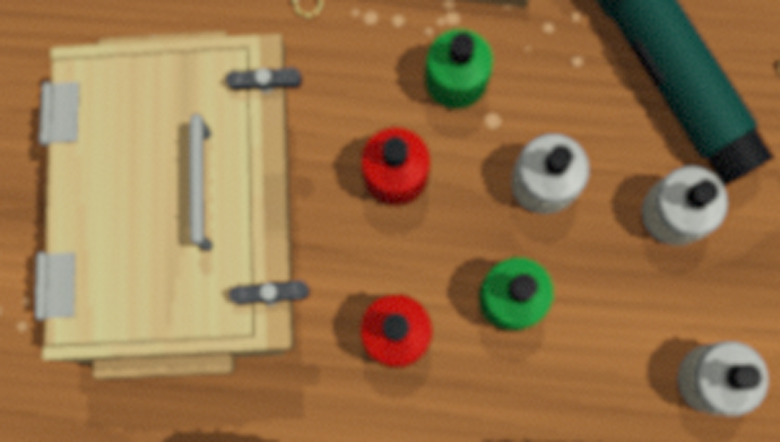

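View pics/crop1.png

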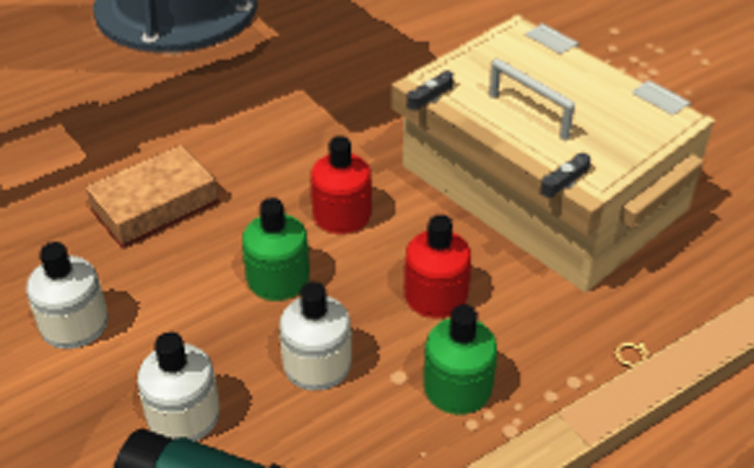

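```bash
python3 - <<'E'
from h import *
c=snap(); t,s=c["top"],c["side"]
for n,a,b in(("m",(314,191.5),(219.9,234)),("s",(368.9,204.4),(165.3,265.1)),("k",(383.8,274.2),(121,229.9)),
 ("r1",(251.4,188.4),(269,218.9)),("r2",(251.5,255.4),(230.6,188.3)),("g1",(276.7,148.9),(277.7,254.4)),("g2",(299.9,240.6),(204.5,212.8)),
 ("btnA",(202.9,242.1),(265.4,164.6)),("btnB",(201.2,159.4),(317.7,196.9)),("handle",(176.5,200),(305,158))):
    p,e=tri(t,a,s,b); r=np.linalg.norm(p[:2]); print(n,p.round(4),"gap",round(e,4),"reach",r.round(3),"topray z.087",plane(t,a,.087)[0][:2].round(4), "z.133",plane(t,a,.1335)[0][:2].round(4), plane(s,b,.083)[0][:2].round(4))
# lid front rail corners, top
for nm,px in(("rail corner top",(208,143.5)),("rail bot",(212,264.5)),("back bot",(116,268)),("back top",(119.5,148.5))): print(nm,plane(t,px,.118)[0].round(4))
E
```

```text
m [ 0.5934 -0.152   0.1076] gap 0.0023 reach 0.613 topray z.087 [ 0.5995 -0.1541] z.133 [ 0.5871 -0.147 ] [ 0.5727 -0.1418]
s [ 0.5826 -0.2767  0.081 ] gap 0.0035 reach 0.645 topray z.087 [ 0.5819 -0.2733] z.133 [ 0.5706 -0.2589] [ 0.5832 -0.2787]
k [ 0.4367 -0.313   0.0805] gap 0.0055 reach 0.537 topray z.087 [ 0.4375 -0.308 ] z.133 [ 0.4352 -0.2914] [ 0.4373 -0.3156]
r1 [ 0.5952 -0.0208  0.0807] gap 0.0019 reach 0.596 topray z.087 [ 0.5941 -0.0201] z.133 [ 0.5821 -0.0213] [ 0.5966 -0.0232]
r2 [ 0.4524 -0.0344  0.0808] gap 0.0026 reach 0.454 topray z.087 [ 0.4526 -0.0333] z.133 [ 0.4493 -0.0337] [ 0.454 -0.037]
g1 [ 0.6905 -0.0689  0.0796] gap 0.0031 reach 0.694 topray z.087 [ 0.6886 -0.0674] z.133 [ 0.6707 -0.0656] [ 0.692  -0.0723]
g2 [ 0.4921 -0.1328  0.0796] gap 0.0033 reach 0.51 topray z.087 [ 0.4919 -0.1305] z.133 [ 0.4862 -0.1248] [ 0.4944 -0.1358]
btnA [0.4664 0.0632 0.1233] gap 0.0025 reach 0.471 topray z.087 [0.4705 0.0695] z.133 [0.466  0.0628] [0.4234 0.0955]
btnB [0.6361 0.0874 0.125 ] gap 0.0024 reach 0.642 topray z.087 [0.6494 0.0952] z.133 [0.634 0.087] [0.6033 0.123 ]
handle [0.5402 0.1215 0.1631] gap 0.0059 reach 0.554 topray z.087 [0.5542 0.1367] z.133 [0.5446 0.1258] [0.4609 0.2055]
rail corner top [0.6758 0.0798 0.118 ]
rail bot [0.4255 0.042  0.118 ]
back bot [0.3993 0.2319 0.118 ]
back top [0.6486 0.2686 0.118 ]
```

```bash
cat >> h.py <<'E'
YAW=0.147; O=np.array([0.5365,0.1645,0.0])
cx,cy=np.array([np.cos(YAW),np.sin(YAW),0]),np.array([-np.sin(YAW),np.cos(YAW),0])
def W(x,y,z): return O+x*cx+y*cy+np.array([0,0,z])
def best(p,yaw):   # choose the half-turn with q6 most central
    c=[]
    for k in(-1,0,1):
        q=robot.inverse_kinematics(p,down(yaw+k*np.pi))
        if q is not None: c.append((abs(q[5]),yaw+k*np.pi,np.array(q)))
    return min(c,key=lambda a:a[0]) if c else None
E
python3 - <<'E'
from h import *
for x in(-.085,.085):
    for z in (.123,.2):
        p=W(x,-.0905,z); b=best(p,YAW); print(p.round(3),b[1],b[2].round(3))
from h import W
for y,n in((.04,'back'),(-.04,'front')):
    for x in(-.08,0,.08): 
        b=best(W(x,y,.25),YAW); print(n,x,b and b[2].round(2))
# handle arc with tilt about crate x
hy,hz=.084,.118
for f in np.arange(0,1.2,.2):
    a=max(0,f-.4); ang=f+np.arctan2(.038,.128); r=.1335
    P=W(0,hy-r*np.cos(ang),hz+r*np.sin(ang))
    for yw in(YAW+np.pi/2,YAW-np.pi/2):
        Rm=R.from_rotvec(-cx*a)*R.from_rotvec(down(yw))
        tcp=P+Rm.apply([0,0,.010]); q=robot.inverse_kinematics(tcp,Rm.as_rotvec())
        print(f.round(1),tcp.round(3),Rm.apply([0,0,1]).round(2),None if q is None else np.round(q,2))
E
```

```text
[0.466 0.063 0.123] 0.147 [-0.105  0.487  1.91  -0.     0.744 -0.252]
[0.466 0.063 0.2  ] 0.147 [-0.105  0.354  1.836 -0.     0.951 -0.252]
[0.634 0.087 0.123] 0.147 [-0.037  0.665  1.479 -0.     0.997 -0.184]
[0.634 0.087 0.2  ] 0.147 [-0.037  0.572  1.416 -0.     1.153 -0.184]
back -0.08 [ 0.17  0.31  1.73 -0.    1.1   0.03]
back 0 [ 0.17  0.42  1.54 -0.    1.18  0.02]
back 0.08 [ 0.17  0.53  1.34 -0.    1.27  0.02]
front -0.08 [ 0.    0.29  1.76 -0.    1.09 -0.14]
front 0 [ 0.03  0.4   1.57 -0.    1.16 -0.12]
front 0.08 [ 0.04  0.52  1.37 -0.    1.25 -0.11]
0.0 [0.543 0.121 0.146] [-0. -0. -1.] [ 0.02  0.54  1.68 -0.    0.92 -1.7 ]
0.0 [0.543 0.121 0.146] [ 0. -0. -1.] [ 0.02  0.54  1.68 -0.    0.92  1.44]
0.2 [0.541 0.131 0.171] [-0. -0. -1.] [ 0.04  0.5   1.66 -0.    0.98 -1.68]
0.2 [0.541 0.131 0.171] [ 0. -0. -1.] [ 0.04  0.5   1.66 -0.    0.98  1.46]
0.4 [0.539 0.146 0.193] [-0. -0. -1.] [ 0.06  0.48  1.63 -0.    1.03 -1.65]
0.4 [0.539 0.146 0.193] [ 0. -0. -1.] [ 0.06  0.48  1.63 -0.    1.03  1.49]
0.6 [0.537 0.162 0.212] [ 0.03 -0.2  -0.98] [ 0.2   0.48  1.58 -0.22  1.1  -1.41]
0.6 [0.537 0.162 0.212] [ 0.03 -0.2  -0.98] [ 0.2   0.48  1.58 -0.22  1.1   1.73]
0.8 [0.534 0.183 0.227] [ 0.06 -0.39 -0.92] [ 0.34  0.51  1.52 -0.42  1.22 -1.21]
0.8 [0.534 0.183 0.227] [ 0.06 -0.39 -0.92] [ 0.34  0.51  1.52 -0.42  1.22  1.93]
1.0 [0.53  0.205 0.238] [ 0.08 -0.56 -0.83] [ 0.46  0.58  1.46 -0.58  1.36 -1.06]
1.0 [0.53  0.205 0.238] [ 0.08 -0.56 -0.83] [ 0.46  0.58  1.46 -0.58  1.36  2.09]
```

```bash
cat > btn.py <<'E'
from h import *
import sys
def turn(x,sgns,total=1.57,yaw0=YAW,z=.1225):
    p=W(x,-.0905,z); yw=best(p,yaw0)[1]; r=down(yw)
    robot.ungrasp()
    robot.goto(p+[0,0,.08],r)
    hit=robot.line_to(p,r,rate=.06,max_force=12)
    print("down hit",hit,robot.get_tcp_pos().round(4))
    robot.gripper_close(10); print("w",robot.get_grip_width(), "F",robot.get_ft_force().round(1))
    q0=np.array(robot.get_joint_positions()); t0=np.array(robot.get_ft_torque())
    for s in sgns:   # s=+1: ccw from above => q6 decreases
        ok=True
        for a in np.r_[np.arange(.15,total,.15),total]:
            q=q0.copy(); q[5]-=s*a; robot.goto_joints(q)
            t=np.array(robot.get_ft_torque())-t0; w=robot.get_grip_width()
            print(s,round(a,2),"tz",t[2].round(3),"w",round(w,4),"F",robot.get_ft_force().round(1))
            if abs(t[2])>.35 or w>.0165: ok=False; print("blocked"); robot.goto_joints(q0); break
        if ok: break
    robot.ungrasp(); robot.line_to(robot.get_tcp_pos()+[0,0,.08],rate=.12)
    return ok,s
E
python3 - <<'E'
from btn import *
print(turn(-.085,(1,-1)),robot.get_time_s())
snap(tag="a1")
E
```

```text
down hit False [0.466  0.0625 0.1229]
w 0.014171360333999957 F [ 0.6 -0.1 -1.3]
1 0.15 tz 0.019 w 0.0144 F [ 0.6  0.  -0.8]
1 0.3 tz -0.223 w 0.0146 F [ 0.6  0.1 -0.5]
1 0.45 tz -0.312 w 0.0175 F [ 0.4 -0.3 -1.5]
blocked
-1 0.15 tz -0.075 w 0.0142 F [0.4 0.1 0.6]
-1 0.3 tz -0.058 w 0.0137 F [-0.4  0.8  0.5]
-1 0.45 tz -0.097 w 0.014 F [-0.5  0.8 -0.1]
-1 0.6 tz -0.099 w 0.0142 F [-0.4  1.4  1.1]
-1 0.75 tz -0.046 w 0.0138 F [-0.9  1.8  0.7]
-1 0.9 tz -0.032 w 0.0134 F [-0.2  1.7  1.3]
-1 1.05 tz -0.08 w 0.0139 F [-0.3  2.2  1.5]
-1 1.2 tz -0.065 w 0.0138 F [-0.6  2.3  0.9]
-1 1.35 tz -0.127 w 0.0143 F [-0.7  2.6  1.3]
-1 1.5 tz -0.092 w 0.0139 F [-1.   2.8  1.5]
-1 1.57 tz -0.108 w 0.0141 F [-1.7  3.3  2.1]
(True, -1) 12.2083
```

View pics/top_a1.png

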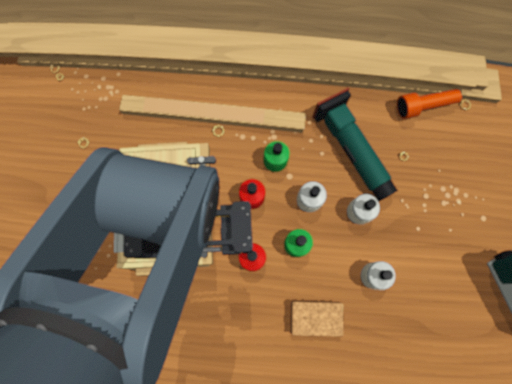

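View pics/side_a1.png

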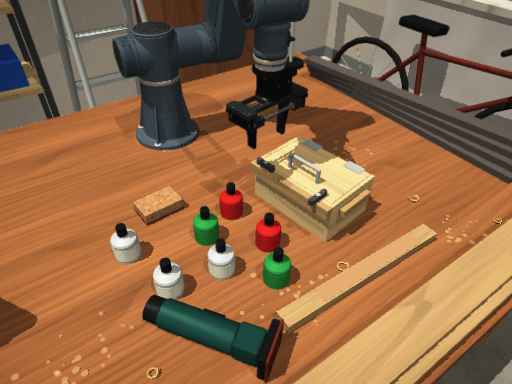

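The side view shows button A at (265,163), now lying along the rail. I'll do button B next.

```bash
python3 - <<'E'
from btn import *
print(turn(.085,(-1,1)),robot.get_time_s())
robot.goto_joints([-1.0, 0.4, 1.5, 0, 1.2, 0])
c=snap(tag="a2")
f=c["top"]["frame"]
cv2.imwrite("pics/crop2.png",cv2.resize(f[130:280,100:230],None,fx=4,fy=4,interpolation=cv2.INTER_CUBIC)[...,::-1])
E
```

```text
down hit False [0.6342 0.0874 0.123 ]
w 0.013826939020515797 F [ 0.4  0.6 -1.3]
-1 0.15 tz -0.038 w 0.0139 F [ 0.6 -0.5 -0.1]
-1 0.3 tz 0.264 w 0.0143 F [ 0.2 -0.3  0.6]
-1 0.45 tz 0.349 w 0.0172 F [ 0.6 -0.  -0.2]
blocked
1 0.15 tz 0.111 w 0.014 F [-0.1  0.4  0.4]
1 0.3 tz 0.101 w 0.0136 F [ 0.4  0.6 -0.4]
1 0.45 tz 0.073 w 0.0137 F [0.6 0.4 0. ]
1 0.6 tz 0.091 w 0.014 F [-0.6  0.7 -0.4]
1 0.75 tz 0.087 w 0.0141 F [ 0.2 -1.   0.2]
1 0.9 tz 0.104 w 0.0137 F [ 0.9  0.1 -0.4]
1 1.05 tz 0.104 w 0.014 F [0.2 0.1 0.1]
1 1.2 tz 0.115 w 0.0137 F [ 0.8 -0.8  0.3]
1 1.35 tz 0.14 w 0.014 F [-0.9  0.1 -0.3]
1 1.5 tz 0.11 w 0.0144 F [ 0.7  0.8 -0.2]
1 1.57 tz 0.093 w 0.0139 F [ 0.9  0.5 -0.4]
(True, 1) 22.9083
```

View pics/crop2.png

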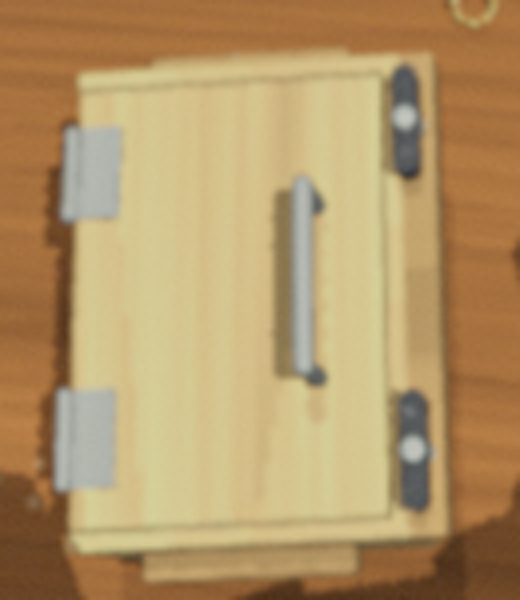

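```bash
python3 - <<'E'
from h import *
t=robot.read_camera("top")
P=plane(t,(175.8,199),.161)[0]; print("handle meas",P.round(4),"model",W(0,-.044,.161).round(4))
hy,hz,r=.084,.118,.1335
def pose(f):
    a=max(0,f-.4); ang=f+np.arctan2(.038,.128)
    P=W(0,hy-r*np.cos(ang),hz+r*np.sin(ang)); Rm=R.from_rotvec(-cx*a)*R.from_rotvec(down(YAW+np.pi/2))
    return P+Rm.apply([0,0,.011]),Rm.as_rotvec()
p,ro=pose(0)
robot.goto(p+[0,0,.08],ro)
print(robot.line_to(p,ro,rate=.08,max_force=10))
robot.gripper_close(20); print("w",robot.get_grip_width())
for f in np.arange(.1,1.16,.075):
    p,ro=pose(f); robot.line_to(p,ro,rate=.08); print(round(f,2),robot.get_ft_force().round(1),round(robot.get_grip_width(),4))
print(robot.get_time_s())
snap(tag="b1")
E
```

```text
handle meas [0.5408 0.1211 0.161 ] model [0.5429 0.121  0.161 ]
False
w 0.009005470522459386
0.1 [ 0.6  4.8 -1.6] 0.0092
0.18 [ 1.4  5.9 -2.2] 0.0094
0.25 [ 0.3  5.6 -2.7] 0.0092
0.32 [ 1.3  5.4 -4.4] 0.0093
0.4 [ 1.2  6.  -3.3] 0.0091
0.47 [-0.6  4.5 -2.8] 0.0092
0.55 [ 0.   4.9 -2.7] 0.0094
0.62 [-0.7  4.1 -3.9] 0.0093
0.7 [ 0.6  3.1 -4.5] 0.009
0.77 [ 0.3  1.4 -4.9] 0.0096
0.85 [ 0.9 -0.3 -4.1] 0.0092
0.92 [-0.1 -1.  -3.2] 0.009
1.0 [ 0.1 -1.7 -1.2] 0.0094
1.07 [-0.3 -1.8  1.2] 0.0094
1.15 [-0.6 -1.9  2.3] 0.0092
33.5917
```

View pics/side_b1.png

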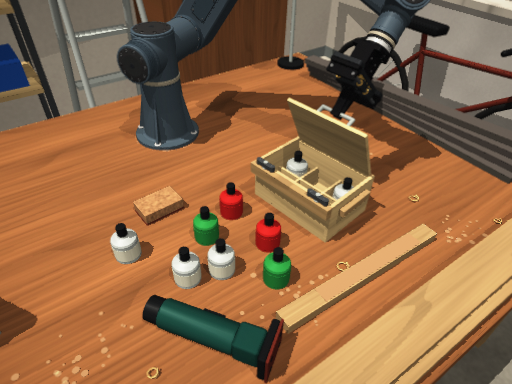

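The lid is open and the handle is gripped. Two stock bottles show inside at side pixels (297,163) and (343,190). One bench bottle has been knocked to (185,268). I'll keep opening the lid.

```bash
python3 - <<'E'
from h import *
hy,hz,r=.084,.118,.1335
def pose(f):
    a=max(0,f-.4); ang=f+np.arctan2(.038,.128)
    P=W(0,hy-r*np.cos(ang),hz+r*np.sin(ang)); Rm=R.from_rotvec(-cx*a)*R.from_rotvec(down(YAW+np.pi/2))
    return P+Rm.apply([0,0,.011]),Rm.as_rotvec()
try:
  for f in np.arange(1.225,1.71,.075):
    p,ro=pose(f); robot.line_to(p,ro,rate=.1); print(round(f,2),robot.get_ft_force().round(1),robot.get_joint_positions().round(2))
except robot.MotionError as e: print(e)
robot.ungrasp()
Rm=R.from_rotvec(robot.get_orientation()); p=robot.get_tcp_pos()
try: robot.line_to(p-Rm.apply([0,0,.09]),rate=.2)
except robot.MotionError as e: print(e); robot.line_to(p-Rm.apply([0,0,.05]),rate=.2)
print(robot.get_time_s(),robot.get_tcp_pos(),robot.get_joint_positions().round(2))
snap(tag="b2")
E
```

```text
1.23 [-0.4 -2.8  4.6] [ 0.58  0.67  1.38 -0.73  1.53 -0.94]
1.3 [-1.6 -1.9  5.1] [ 0.61  0.71  1.35 -0.78  1.59 -0.91]
1.38 [-1.2 -1.1  5.5] [ 0.64  0.75  1.32 -0.82  1.65 -0.89]
1.45 [-1.  -0.3  7. ] [ 0.67  0.79  1.29 -0.86  1.7  -0.87]
1.52 [-0.6 -0.2  7.2] [ 0.69  0.83  1.26 -0.91  1.76 -0.85]
1.6 [-0.7  0.7  7.7] [ 0.71  0.87  1.24 -0.95  1.82 -0.84]
1.67 [-0.6  1.9  8. ] [ 0.73  0.92  1.21 -0.99  1.87 -0.83]
37.45 [0.50545565 0.37259085 0.26391217] [ 0.82  0.96  1.01 -0.98  2.03 -0.93]
```

View pics/side_b2.png

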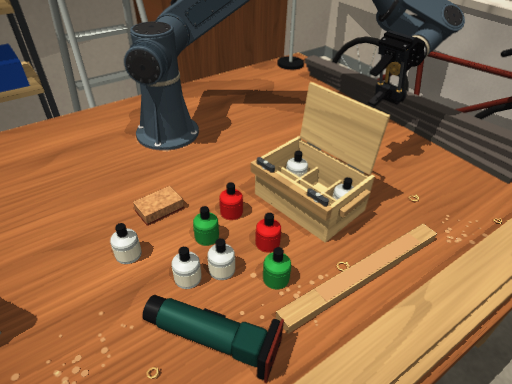

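View pics/top_b2.png

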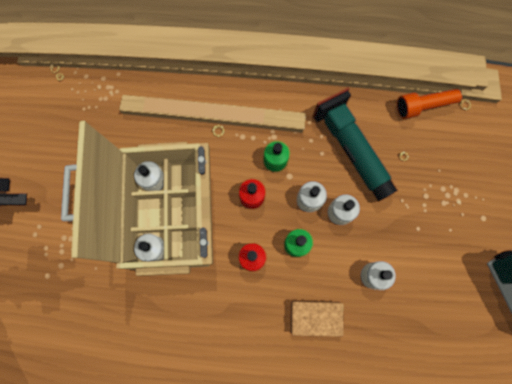

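The lid is wide open. The stocks sit in cells 3 (148,247) and 5 (148,174), which leaves cells 0, 1, 2 and 4 empty. I'll lift clear and re-measure the bottles.

```bash
python3 - <<'E'
from h import *
p=robot.get_tcp_pos()
for dz in(.2,.15,.1):
    try: robot.line_to(p+[0,0,dz],rate=.25); break
    except robot.MotionError as e: print(e)
robot.goto_joints([-0.6,0.25,1.4,0,1.4,-0.6])
print(robot.get_tcp_pos(),robot.get_time_s())
c=snap(tag="c1")
for n in c:
    f=c[n]["frame"]; v=f.max(2); print(n)
    for ce,s,m in comps(v<60,30):
        if s[4]<160 and s[0]>110: print(" dark",ce.round(1),s.tolist())
E
```

```text
[ 0.52101257 -0.22092962  0.39475292] 40.6917
top
 dark [276.8 148.8] [273, 144, 8, 10, 66]
 dark [143.3 170.6] [139, 166, 10, 10, 66]
 dark [508.2 187.1] [503, 177, 9, 17, 89]
 dark [251.5 188.2] [248, 183, 8, 11, 64]
 dark [313.8 191.7] [310, 188, 9, 9, 55]
 dark [347.5 205. ] [344, 201, 9, 9, 49]
 dark [298.3 241.1] [296, 237, 6, 9, 32]
 dark [144.2 246.1] [139, 242, 11, 9, 82]
 dark [251.1 254.6] [248, 251, 8, 9, 41]
side
 dark [506.3  52.8] [501, 49, 11, 8, 62]
 dark [141.7 115.4] [140, 102, 4, 24, 63]
 dark [297.7 156.1] [294, 151, 8, 11, 77]
 dark [266.6 165.3] [258, 158, 17, 14, 104]
 dark [347.2 183.1] [343, 178, 9, 11, 81]
 dark [230.5 188.4] [227, 183, 8, 12, 87]
 dark [317.7 199.1] [308, 192, 20, 14, 67]
 dark [204.6 212.9] [200, 206, 10, 14, 104]
 dark [268.7 218.9] [264, 213, 10, 13, 115]
 dark [121.  229.9] [116, 223, 12, 14, 121]
 dark [220.  244.1] [215, 228, 11, 25, 136]
 dark [184.  253.5] [179, 247, 11, 14, 128]
 dark [277.9 254.3] [273, 247, 11, 15, 135]
```

View pics/top_c1.png

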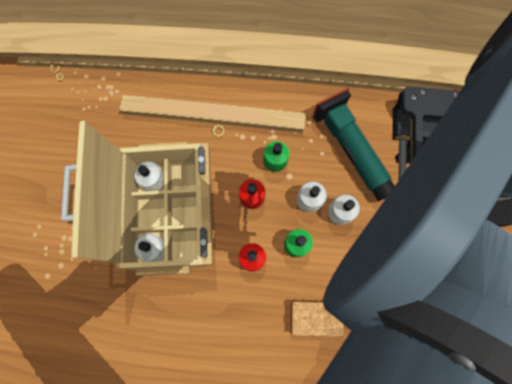

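```bash
cat > pp.py <<'E'
from h import *
def pick(p,yaw,ztip,zc=.30):
    yw=best([p[0],p[1],.2],yaw)[1]; r=down(yw)
    robot.ungrasp()
    robot.goto([p[0],p[1],.17],r)
    print("hit",robot.line_to([p[0],p[1],ztip],r,rate=.1,max_force=8),robot.get_tcp_pos().round(4))
    robot.gripper_close(35); print("w",robot.get_grip_width())
    robot.line_to([p[0],p[1],zc],r,rate=.2); print("w up",robot.get_grip_width(),robot.get_time_s())
def over(x,y,yaw,z=.30):
    P=W(x,y,z); yw=best(P,yaw)[1]; robot.goto(P,down(yw)); return P
E
python3 - <<'E'
from pp import *
c=snap()
for n,a,b in(("m",(314,191.5),(220.4,246)),("s",(348.3,204.8),(184,253.5)),("k",(383.8,274.2),(121,229.9)),("st3",(144.2,246.1),(297.7,156.1)),("st5",(143.3,170.6),(347.2,183.1))):
    p,e=tri(c["top"],a,c["side"],b); print(n,p.round(4),round(e,4))
    if n=="m": m=p
    if n=="s": s=p
d=(s-m)[:2]; print(np.hypot(*d)); yaw=np.arctan2(d[1],d[0])+np.pi/2
pick(m,yaw,.077)
over(0,-.04,YAW+.35)
c=snap(tag="d1")
E
```

```text
m [ 0.6009 -0.1565  0.0791] 0.0027
s [ 0.5775 -0.2315  0.082 ] 0.0031
k [ 0.4367 -0.313   0.0805] 0.0055
st3 [0.4495 0.1892 0.0896] 0.0023
st5 [0.6115 0.2173 0.0895] 0.0019
0.07856268032952518
hit False [ 0.6015 -0.1567  0.0777]
w 0.021157590535059514
w up 0.02129209989529021 45.5167
```

View pics/side_d1.png

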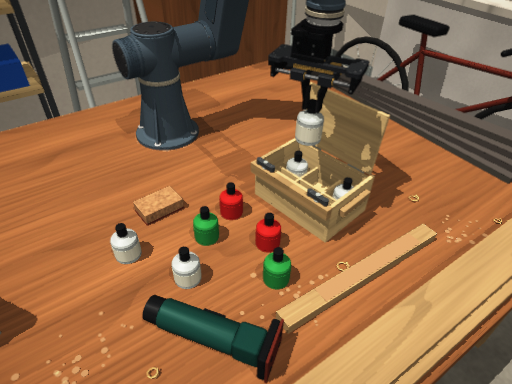

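View pics/top_d1.png

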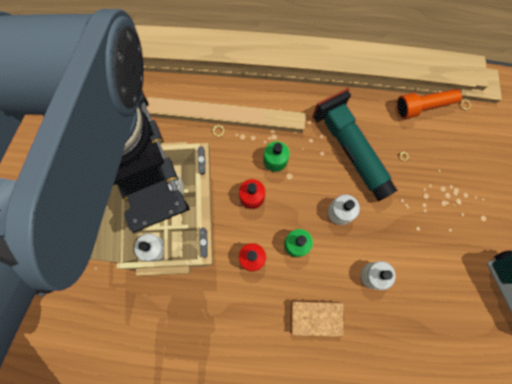

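```bash
python3 - <<'E'
from pp import *
P=W(0,-.04,0)
for z in(.15,.0867):
    h=robot.line_to([P[0],P[1],z],rate=.1 if z>.1 else .05,max_force=8); print(h,robot.get_tcp_pos().round(4),robot.get_ft_force().round(1))
    if h: break
if robot.get_tcp_pos()[2]<.0895:
    robot.ungrasp(); robot.line_to([P[0],P[1],.30],rate=.2)
    over(-.0,-.25,YAW)
print(robot.get_time_s())
c=snap(tag="d2")
f=c["top"]["frame"]
cv2.imwrite("pics/crop3.png",cv2.resize(f[130:280,100:230],None,fx=4,fy=4,interpolation=cv2.INTER_CUBIC)[...,::-1])
E
```

```text
False [0.5428 0.125  0.1506] [ 0.6 -0.6 -1.8]
False [0.5426 0.125  0.0871] [-0.4  0.8 -1.7]
53.1167
```

View pics/side_d2.png

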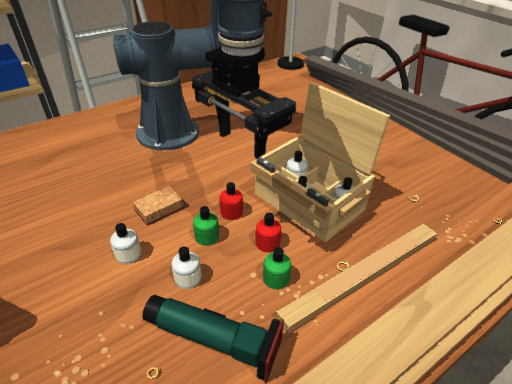

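```bash
python3 - <<'E'
from pp import *
c=snap()
s,e=tri(c["top"],(348.3,204.8),c["side"],(184,253.5)); print(s)
pick(s,np.arctan2(.075,.023)+np.pi/2,.088)
over(.08,-.04,YAW)
P=W(.08,-.04,0)
h=robot.line_to([P[0],P[1],.1205],rate=.08,max_force=8); print(h,robot.get_tcp_pos().round(4),robot.get_ft_force().round(1),robot.get_grip_width())
if not h:
    robot.sleep(.5); robot.ungrasp(); robot.line_to([P[0],P[1],.30],rate=.2)
    over(-.0,-.25,YAW)
print(robot.get_time_s())
c=snap(tag="d3")
f=c["side"]["frame"]
cv2.imwrite("pics/crop4.png",cv2.resize(f[130:260,230:400],None,fx=4,fy=4,interpolation=cv2.INTER_CUBIC)[...,::-1])
E
```

```text
[ 0.57752033 -0.23148748  0.08195237]
hit False [ 0.5781 -0.2317  0.0887]
w 0.020657373418124864
w up 0.020254978373076167 57.6167
False [0.6218 0.1367 0.1209] [ 1.1  0.  -2.5] 0.02051820683145707
65.1083
```

View pics/crop4.png

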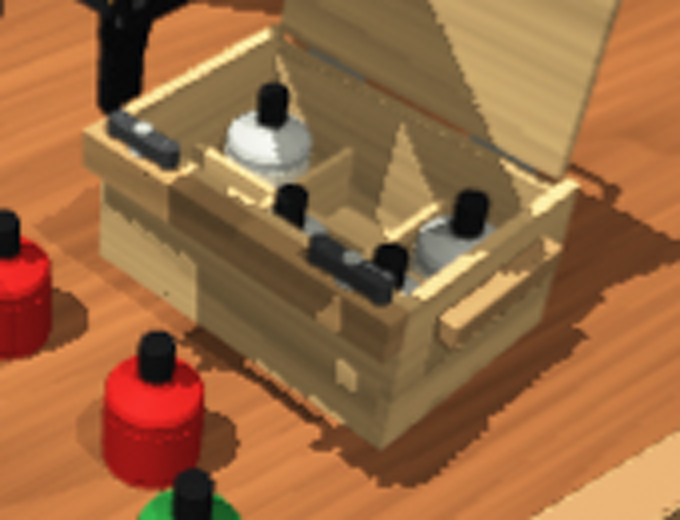

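View pics/top_d3.png

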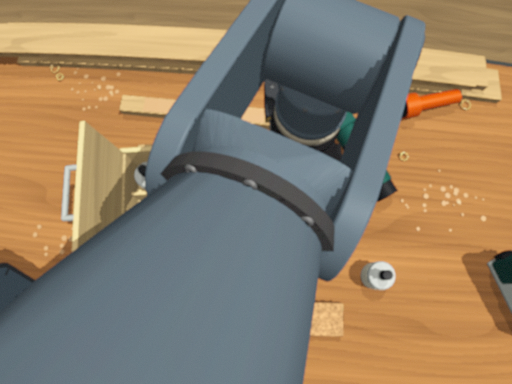

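The second bottle stands upright in cell 2, with its cap at crop (390,265). Now the third.

```bash
python3 - <<'E'
from pp import *
c=snap()
k,e=tri(c["top"],(383.8,274.2),c["side"],(121,229.9)); print(k,e)
pick(k,YAW,.088)
over(-.08,-.04,YAW)
P=W(-.08,-.04,0)
h=robot.line_to([P[0],P[1],.1205],rate=.08,max_force=8); print(h,robot.get_tcp_pos().round(4),robot.get_ft_force().round(1),robot.get_grip_width())
if not h:
    robot.sleep(.5); robot.ungrasp(); robot.line_to([P[0],P[1],.33],rate=.2)
    robot.goto_joints([-1.0,0.25,1.4,0,1.4,-0.6])
print(robot.get_time_s())
c=snap(tag="d4")
for n,(y0,y1,x0,x1) in {"side":(130,260,230,400),"top":(130,280,60,230)}.items():
    f=c[n]["frame"]; cv2.imwrite(f"pics/crop5{n}.png",cv2.resize(f[y0:y1,x0:x1],None,fx=4,fy=4,interpolation=cv2.INTER_CUBIC)[...,::-1])
for n in c:
    v=c[n]["frame"].max(2)
    for ce,s,m in comps(v<60,30):
        if s[4]<200 and ((n=="top" and s[0]<230) or (n=="side" and 240<s[0]<370 and s[1]>140)): print(n,ce.round(1),s.tolist())
E
```

```text
[ 0.43674366 -0.31295219  0.08050793] 0.005548862358430785
hit False [ 0.4372 -0.3132  0.0885]
w 0.020388254118547444
w up 0.020350878600104073 69.9417
False [0.4635 0.1132 0.1208] [ 0.6 -0.2 -2.1] 0.02022774434107058
78.7833
top [179.9 169.4] [176, 165, 9, 10, 70]
top [143.4 170.5] [139, 166, 10, 10, 73]
top [180.4 205.3] [176, 201, 10, 10, 71]
top [181.2 243.2] [177, 239, 10, 9, 68]
top [144. 246.] [139, 242, 11, 9, 73]
side [298.  155.8] [295, 151, 7, 11, 70]
side [273.5 166.4] [258, 161, 26, 12, 115]
side [302.6 180.5] [299, 176, 8, 11, 60]
side [347.1 183. ] [343, 178, 9, 11, 82]
side [322.5 197.2] [308, 191, 24, 15, 129]
side [269.  218.9] [265, 213, 9, 13, 100]
side [277.7 254.4] [273, 247, 11, 15, 132]
side [273.8 354.1] [267, 329, 15, 51, 176]
```

View pics/crop5side.png

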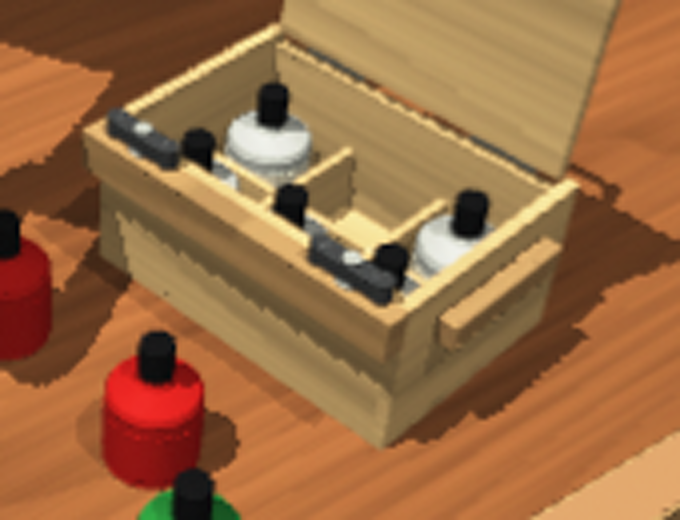

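View pics/crop5top.png

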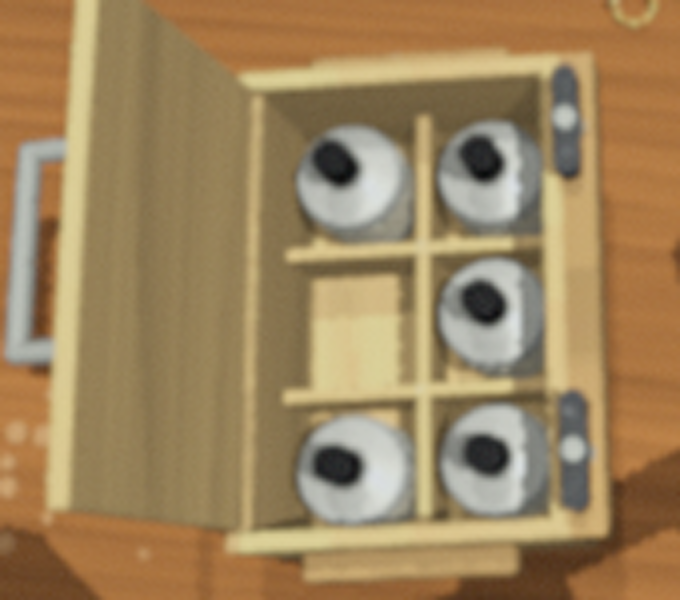

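```bash
python3 - <<'E'
from h import *
robot.gripper_close(20)
hy,hz,r,a0=.084,.118,.1335,np.arctan2(.038,.128)
bar=lambda f:(hy-r*np.cos(f+a0),hz+r*np.sin(f+a0))
P=W(0,.22,.38); yw=best(P,YAW)[1]; ro=down(yw)
robot.goto(P,ro); robot.line_to(W(0,.22,.226),ro,rate=.2)
print(robot.get_time_s())
for f in np.arange(1.8,.69,-.1):
    y,z=bar(f); zt=min(.226,z-.014)
    h=robot.line_to(W(0,y+.015,zt),ro,rate=.1,max_force=25); print(round(f,2),h,robot.get_ft_force().round(1))
    if h: break
print(robot.get_time_s()); snap(tag="e1")
E
```

```text
84.125
1.8 False [-0.2 -0.1  0.1]
1.7 False [-0.   0.1 -0.2]
1.6 False [-0.   1.4  0.4]
1.5 False [-0.7  0.6  0.4]
1.4 False [ 0.2 -0.1  0.3]
1.3 False [ 0.7 -0.5  0.1]
1.2 False [-0.3  0.3  0.7]
1.1 False [-0.2 -0.7 -0.2]
1.0 False [-0.1 -0.   0.8]
0.9 False [-0.   0.1  0.5]
0.8 False [-0.3 -0.8  0.5]
0.7 False [-0.4 -0.3 -0.2]
87.9083
```

View pics/side_e1.png

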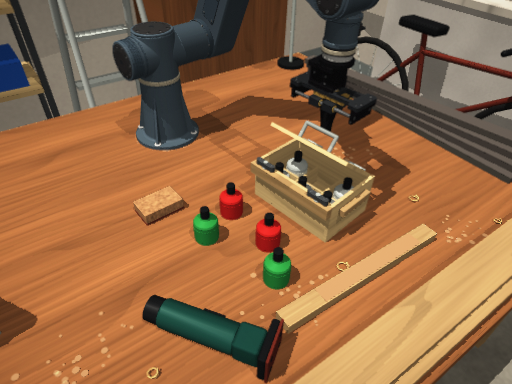

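```bash
python3 - <<'E'
from h import *
hy,hz,r,a0=.084,.118,.1335,np.arctan2(.038,.128)
bar=lambda f:(hy-r*np.cos(f+a0),hz+r*np.sin(f+a0))
ro=robot.get_orientation()
p=robot.get_tcp_pos(); p[2]=.29; robot.line_to(p+.02*cy,ro,rate=.2)
y,z=bar(.85); robot.line_to(W(0,y,.29),ro,rate=.2)
for f in np.r_[np.arange(.85,.01,-.1),0]:
    y,z=bar(f)
    h=robot.line_to(W(0,y,z+.005+.001),ro,rate=.08,max_force=25); print(round(f,2),h,robot.get_tcp_pos().round(4),robot.get_ft_force().round(1))
    if h: break
if not h:
    h=robot.line_to(W(0,-.044,.155),ro,rate=.03,max_force=15); print(h,robot.get_tcp_pos().round(4),robot.get_ft_force().round(1))
robot.line_to(robot.get_tcp_pos()+[0,0,.12],rate=.2)
robot.goto_joints([-1.0,0.25,1.4,0,1.4,-0.6])
print(robot.get_time_s()); c=snap(tag="e2")
for n,(y0,y1,x0,x1) in {"side":(120,250,230,400),"top":(130,280,60,230)}.items():
    f=c[n]["frame"]; cv2.imwrite(f"pics/crop6{n}.png",cv2.resize(f[y0:y1,x0:x1],None,fx=4,fy=4,interpolation=cv2.INTER_CUBIC)[...,::-1])
E
```

```text
0.85 False [0.5327 0.1924 0.2454] [-0.2  0.5 -0.7]
0.75 False [0.5342 0.1799 0.239 ] [-0.1 -0.7  0.6]
0.65 False [0.5356 0.169  0.2314] [-0.5 -0.1 -0.8]
0.55 False [0.5371 0.1589 0.2228] [ 0.2 -0.1  0.1]
0.45 False [0.5385 0.1495 0.2132] [ 0.3  0.7 -0.2]
0.35 False [0.5396 0.1412 0.2029] [-0.3  0.3 -0.2]
0.25 False [0.5407 0.1339 0.1918] [-0.3 -0.1  0.4]
0.15 False [0.5416 0.1279 0.1802] [-0.   0.1  0.2]
0.05 False [0.5423 0.123  0.1679] [0.8 0.1 0.2]
0.0 False [0.5428 0.1209 0.1617] [-0.8  0.1  0.2]
True [0.543 0.121 0.161] [-2.2 -0.1  8. ]
95.2667
```

View pics/crop6side.png

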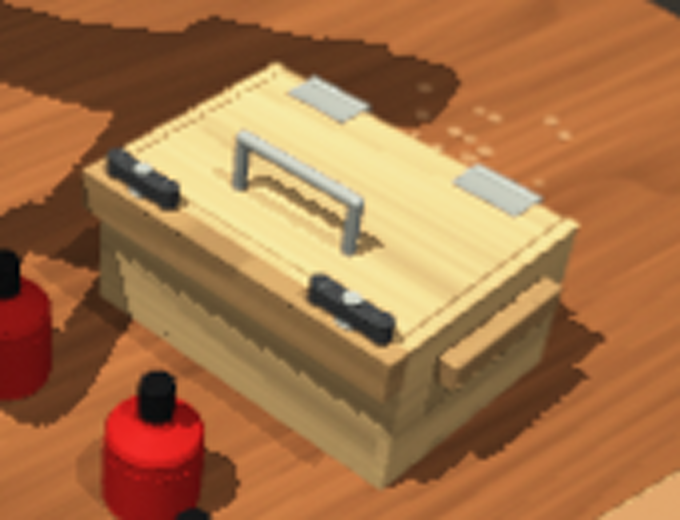

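View pics/crop6top.png

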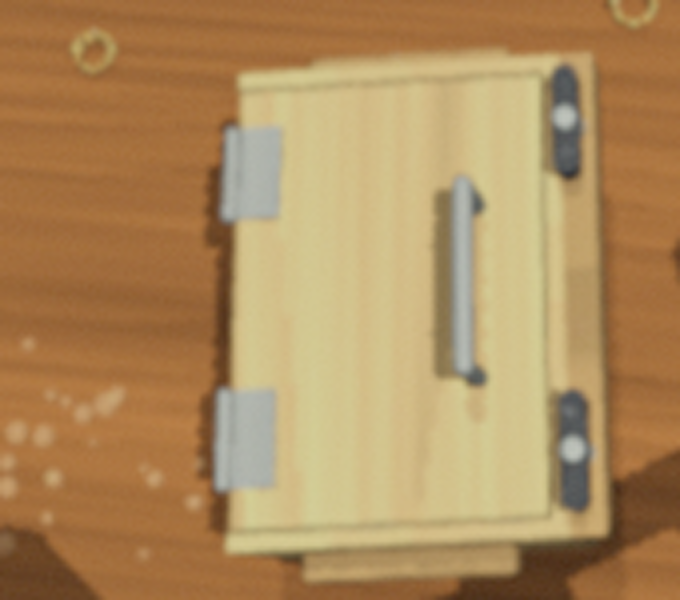

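```bash
python3 - <<'E'
from btn import *
for x in(-.085,.085):
    print(best(W(x,-.0905,.1225),YAW+np.pi/2)[2].round(2)); print(turn(x,(1,),1.57,YAW+np.pi/2))
robot.goto_joints([-1.0,0.25,1.4,0,1.4,-0.6])
print(robot.get_time_s()); c=snap(tag="f1")
for n,(y0,y1,x0,x1) in {"side":(120,250,230,400),"top":(130,280,60,230)}.items():
    f=c[n]["frame"]; cv2.imwrite(f"pics/crop7{n}.png",cv2.resize(f[y0:y1,x0:x1],None,fx=4,fy=4,interpolation=cv2.INTER_CUBIC)[...,::-1])
E
```

```text
[-0.11  0.49  1.91 -0.    0.74  1.32]
down hit False [0.466  0.0625 0.1228]
w 0.013767723975565608 F [0.7 0.7 0.4]
1 0.15 tz 0.037 w 0.0138 F [ 0.8  0.9 -0.9]
1 0.3 tz 0.114 w 0.0137 F [ 0.8 -0.3 -0.1]
1 0.45 tz 0.011 w 0.0139 F [ 0.5 -0.8  0.5]
1 0.6 tz 0.016 w 0.0141 F [-0.9  0.7 -0.8]
1 0.75 tz 0.039 w 0.014 F [-0.2 -1.3 -0.5]
1 0.9 tz 0.018 w 0.0139 F [-0.3 -0.1 -0.4]
1 1.05 tz -0.001 w 0.014 F [ 0.2 -1.2 -0.2]
1 1.2 tz 0.015 w 0.0138 F [ 0.3 -1.1 -1.6]
1 1.35 tz 0.037 w 0.0135 F [-0.2 -1.6 -1.4]
1 1.5 tz -0.009 w 0.0142 F [ 0.3 -1.  -1.7]
1 1.57 tz 0.059 w 0.0141 F [ 1.  -1.1 -1.3]
(True, 1)
[-0.04  0.67  1.48 -0.    1.    1.39]
down hit False [0.6342 0.0874 0.123 ]
w 0.01399964516295938 F [-0.4 -0.3 -0.3]
1 0.15 tz 0.037 w 0.0141 F [ 0.4 -0.3  0.1]
1 0.3 tz 0.034 w 0.0143 F [-0.3 -1.3 -0.4]
1 0.45 tz 0.072 w 0.0137 F [-0.3 -0.1 -0.2]
1 0.6 tz 0.074 w 0.0141 F [ 0.1 -0.3 -0.6]
1 0.75 tz 0.082 w 0.014 F [ 0.1 -1.5 -0.4]
1 0.9 tz 0.05 w 0.0138 F [ 1.2 -1.3  0.4]
1 1.05 tz 0.019 w 0.0137 F [ 0.7 -0.8  0.3]
1 1.2 tz 0.017 w 0.0142 F [ 0.6 -2.1 -0.7]
1 1.35 tz 0.023 w 0.0136 F [ 1.3 -0.6 -0.7]
1 1.5 tz 0.061 w 0.0138 F [ 1.1 -1.7 -0.8]
1 1.57 tz 0.109 w 0.0138 F [ 0.9 -1.6 -1.1]
(True, 1)
117.9667
```

View pics/crop7top.png

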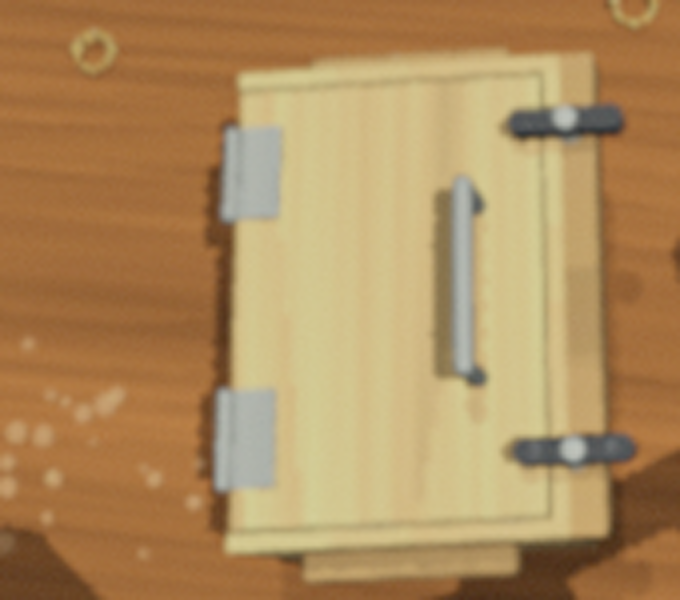

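View pics/side_f1.png

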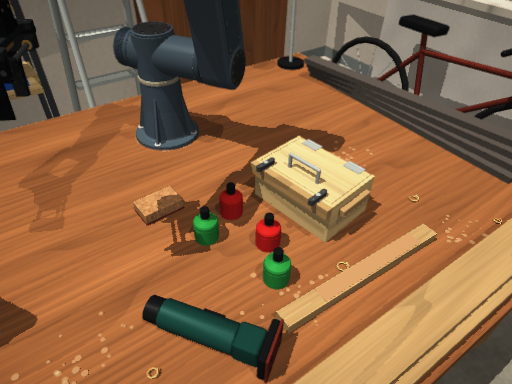

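View pics/top_f1.png

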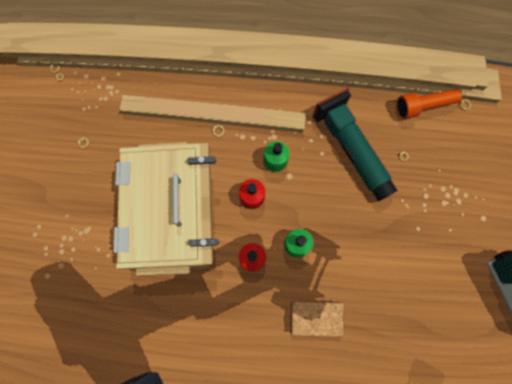

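The lid is shut and both buttons lie square across it, at top pixels (202,160) and (203,242). No silver bottle is left on the bench, and the bystanders have not moved. I'll hand it in.

```bash
python3 -c "
from plant import robot
robot.close_job(); print(robot.get_time_s())"
```

```text
the job is handed in; nothing more can be done
the job is handed in; nothing more can be done
```

The job is handed in at about 118 s on the robot clock, and my last pictures showed everything in place; no verdict was reported.

- **Opening:** I turned both buttons clear and opened the lid to about 1.67 rad. The first turning direction I tried on each button ran into its stop, so I went the other way.
- **Bottles:** There were three silver bottles on the bench. They went into cells 1, 2 and 0, and the two stock bottles stayed in cells 3 and 5. One bench bottle was knocked aside during the run, and I measured it again before gripping it.
- **Drops:** The bottle in cell 1 was set down on the floor. The ones in cells 0 and 2 were dropped about 23 mm, because the open fingers do not fit below the walls there. Both landed upright.
- **Closing:** The lid was pressed shut, and the handle bar stopped at 161 mm, the height expected with the lid shut. Both buttons were then turned square across it.

After the buttons were turned, the pictures showed the lid flush, both buttons within a few degrees of square and no silver bottle left outside. The sander, batten, sanding block and look-alikes appeared unmoved. I last saw the bottles just before the lid was shut, when all five stood upright in their cells. No final check failed or disagreed.

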